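# Pack and stack a repair kit

## Robot

A 6-joint arm with a two-finger parallel gripper is mounted at the origin on a cart in front of the work surface, level with it; the furniture and walls round the work are solid. World frame = base frame: x ahead of the robot, y to its left, z up, the work surface at z = 0. Lengths are in m, angles in rad, forces in N, time in s.
With the tool pointing down it reaches from about 0.35 to 0.975 m from the base axis. Payload 7.1 kg.
Tool frame: the origin (TCP) lies midway between the tips of the shut fingers; the grasp point (between the pads) lies 19 mm behind it (bot.tcp_to_grasp is the distance from the TCP to the grasp point, in m); z points along the fingers, y is the line along which they close (so a half turn about z gives the same grasp; the last joint's range is limited). The gripper opens to 88 mm and grips with 3 to 60 N. Pads are 20 mm wide; open, the fingers measure 115 mm over their backs; the gripper's body (75 mm by 178 mm) begins 61 mm behind the grasp point.
Start: joints at [-1.213, 0.423, 1.63, -0, 1.089, -0.019], TCP at [0.23, -0.581, 0.223] pointing down, gripper open.
Joint ranges: [-3, 3], [-0.9, 2.11], [0.09, 2.58], [-1.31, 4.45], [0.11, 2.69], [-2.54, 2.54]. Speed limits (rad/s): [2.39, 2.39, 3.01, 3.14, 3.14, 3.14].

## Interface

Orientations are given as a rotation vector (axis times angle).
In Python, from workcell import bot gives the robot as it stands.
- The arm moves only by the tool jog_arm, never from a script. Its argument "increments" is one flat list of numbers, 5 for each row, row after row: the shift along the world's x, y, z in cm, then the turn about the world's z in degrees, then the closure, from 0 (fully open) to 1 (shut). In form: [dx, dy, dz, spin, claw, dx, dy, dz, spin, claw, ...]. A call has 1 to 12 rows; each row shifts and turns the commanded pose from where the row before left it; what a row does not reach is not made up. A row lasts 1/8 s, in which the tool goes at most 62.5 mm and 10.7 degrees, less where a joint would pass 70% of its speed; a pose out of reach is approached as far as the arm can. A call with a gripper value outside its range is refused whole. The fingers move at their own pace and stop on an object; "force" is the grip in N (left out, the last holds). Time passes only in rows, so rows that do not move let the fingers close. It gives the time, the measured TCP pose, the force, the opening and the grip force at its end, in the units of the state.
- bot.get_obs(): the state, without advancing time (a new reading comes with each control period).
- bot.grab_frame(name): name is "side" or "top" or "wrist"; returns a dict with "frame" (384x512x3 uint8, red, green, blue), "intrinsics" (3x3 intrinsics, pixels), "D" ([k1, k2, p1, p2, k3] as OpenCV has them; the pictures are not rectified), "R" (3x3) and "t" (3): a world point X has camera coordinates R X + t; the wrist camera has in their place "mount" (4x4, takes a point from camera to tool coordinates, whose origin is the TCP and whose axes are the flange's). Camera axes: x right, y down, z forward; pixel columns grow to the right and rows downward; lengths in m; the calibration is good to about 2 mm. A picture is of the moment at which its call begins: read the wrist's pose just before it. There is no depth.
- bot.sign_off(): hands the job in; it is judged then, once.
The state is a dict: "clock": time; "joints": joint angles; "dq": joint speeds; "joint_torque": joint torques, N m; "ee_pos": TCP position; "ee_rot": TCP orientation; "ft_force": force on the tool from outside, world axes, zero at the start; "torque": the same for the moment, N m; "grip_width": finger opening in m; "grasp_force": force on a finger pad.
Only numpy, scipy, OpenCV 4.12 (cv2) and the standard library are available. Lean on these libraries where they do the work, as an engineer would, in place of code of your own. Each camera call takes 0.05 s, during which the arm holds its last target. There are 200 camera calls.

## Task

Build up the repair kit on the stacking base, one thing after another from the bottom up: set the deep tray on the base, lay the heat sink in it fins up, set the shallow tray on the deep tray, lay the plug in the larger compartment of the shallow tray, and last put the cover on top. Each tray and the cover must sit fully home, with its foot inside the rim below, and everything is let go at the end. Leave the tape roll, the jar and the dish where they are.

Things in the scene. Friction and masses are not known exactly. Their poses are not given: they have to be found in the camera images.
- stack_base: Fixed dark steel plate 150 x 94 x 7 mm (x, y, z), a screw in each corner, with a raised rim on it: 124 x 68 mm outside, 119 x 63 inside, top 12 mm above the bench. Origin: centre of the underside; x along the length, z up. The deep tray rests on the rim, foot inside it, origin 8 mm above the base's; either sense of its length will do.
- deep_tray: Loose grey tray without divider, open on top, 124 x 68 x 42 mm, 0.16 kg. Foot below: 104 x 49 mm, 4 mm high, 7 mm of play all round in the rim below. Walls 2.5 mm; inside 119 x 63 mm, 35 deep; inner floor 7 mm above the underside. Origin: centre of the foot's underside; x along the length, z up. Grip across the 68 mm width.
- heat_sink: Loose finned metal heat sink, 34 x 50 x 25 mm (x, y, z), fins up, 0.08 kg. Origin: centre of the underside; y along its 50 mm, z up. Grip across the 34 mm; in the tray the fingers have room along the tray's length, so lay its 50 mm across the tray.
- shallow_tray: Loose grey tray like the deep one (same length, width, walls, foot, floor, mass) but 28 mm high in all, 21 deep. A cross wall at x = +38 mm leaves a larger compartment 96 mm long centred at x = -11 mm and a small one of 20 mm. Origin: centre of the foot's underside; x along the length. Home on the deep tray: origin 38 mm above the deep tray's, either sense.
- plug: Loose gold-coloured phono plug, lying, 10 x 38 x 10 mm (x, y, z), 0.02 kg; does not roll. Origin: on the underside, at mid-length; y along it to the thin pin, z up. Grip across the 10 mm; the solid barrel covers y = -11 to +19 mm. In the tray the fingers have room along the tray's length, so lay it across the tray.
- cover: Loose flat steel cover 124 x 68 mm, 0.14 kg: foot 104 x 49 x 4 mm, plate 4 mm thick above it, and a black bar handle mid-top, 50 mm along x, 12 mm wide, 10 mm thick, its top 30 mm above the underside. Origin: centre of the foot's underside; x along the length, z up. Home on the shallow tray: origin 24 mm above that tray's, either sense.
- tape_roll: Bystander: roll of yellow tape lying flat, 62 x 67 x 18 mm, loose. Origin: centre of the underside. Leave it alone.
- jar: Bystander: white screw-top jar, 59 mm across, 66 mm high, loose. Origin: centre of the underside. Leave it alone.
- dish: Bystander: round steel dish with screws, 67 mm across, 14 mm high, loose. Origin: centre of the underside. Leave it alone.
There are look-alikes about, which are no part of the job. Leave any black or brown look-alike of the heat_sink alone. Leave any red look-alike of the cover alone.

How it is judged:
By the outcome, as a careful person would: the job done as asked, in the order asked, and still so for the second after the job is handed in, with the robot touching nothing.
It also fails if it takes over 136 s, if anything falls off the work surface, if the arm or the gripper's body presses on something with over 40 N, if the wrist force passes 120 N, or if a joint passes its speed limit or range.

## Working session

There is one attempt and no reset: what is moved stays moved. The work goes in short steps, Python scripts to look and compute and a tool call to move; the robot and the scene stay as the last step left them, time stands still between calls to the robot, and variables do not carry over. Pictures are saved under pics/ and viewed, at most 14 in all, crops included, and the job is handed in when it is done.

Besides the shell and the picture viewer there is one more tool, called as name(argument=value, ...) on one line, values as JSON. jog_arm: Moves the arm, as the interface text tells. Its arguments: {"type":"object","properties":{"increments":{"type":"array","items":{"type":"number"}},"force":{"type":"number"}},"required":["increments"]}

```bash
mkdir -p pics
python3 - <<'E'
from workcell import bot
import cv2,pickle
o=bot.get_obs();print(o)
d={}
for n in("top","side"):
    f=bot.grab_frame(n);d[n]=f
    cv2.imwrite(f"pics/{n}0.png",cv2.resize(f["frame"][:,:,::-1],(800,600),interpolation=cv2.INTER_CUBIC))
    print(n,f["intrinsics"],f["D"],f["R"],f["t"])
pickle.dump(d,open("f0.pkl","wb"))
E
```

```text
{'clock': 0.0, 'joints': array([-1.21294505e+00,  4.23815467e-01,  1.63067426e+00, -3.76146428e-05,
        1.08863693e+00, -1.90052795e-02]), 'dq': array([ 1.77640394e-03, -9.30672692e-04,  9.66967709e-05, -1.17917718e-04,
       -6.36946085e-04, -1.08883059e-03]), 'joint_torque': array([ 1.33116835e-03, -5.44620466e+01, -2.73669738e+01,  6.44065090e-02,
        2.28922488e-02, -1.24308385e-04]), 'ee_pos': array([ 0.22981491, -0.58061272,  0.22192374]), 'ee_rot': array([-3.08450108e+00, -5.88212890e-01,  4.57651599e-04]), 'ft_force': array([-0.04678256, -0.16997201, -0.5955621 ]), 'torque': array([ 0.05785427, -0.01810442,  0.0122534 ]), 'grasp_force': 0.0, 'grip_width': 0.0881170509071569}
top [[366.2920036    0.         257.78607034]
 [  0.         366.2920036  191.75637908]
 [  0.           0.           1.        ]] [-0.07416201  0.          0.          0.          0.        ] [[ 0.01000636 -0.99993623  0.00523452]
 [-0.98483898 -0.01076163 -0.17313688]
 [ 0.17318217 -0.00342269 -0.98488386]] [0.08051962 0.55269649 1.03631965]
side [[493.04747081   0.         252.38505298]
 [  0.         493.04747081 192.76688717]
 [  0.           0.           1.        ]] [-0.02525352  0.          0.          0.          0.        ] [[-0.61020773 -0.79183007  0.02552775]
 [-0.40897725  0.28724603 -0.86615664]
 [ 0.67851612 -0.53897575 -0.49912024]] [0.38406723 0.23272418 1.20429031]
```

View pics/top0.png

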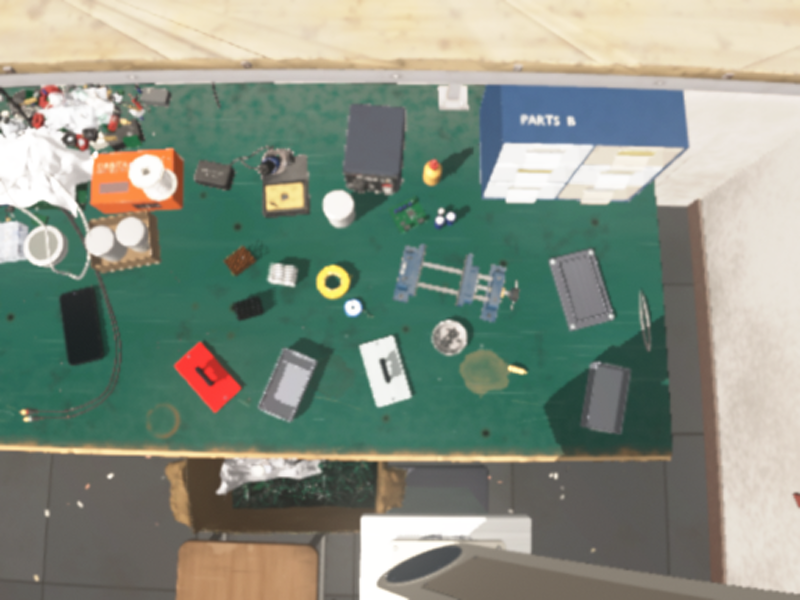

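View pics/side0.png

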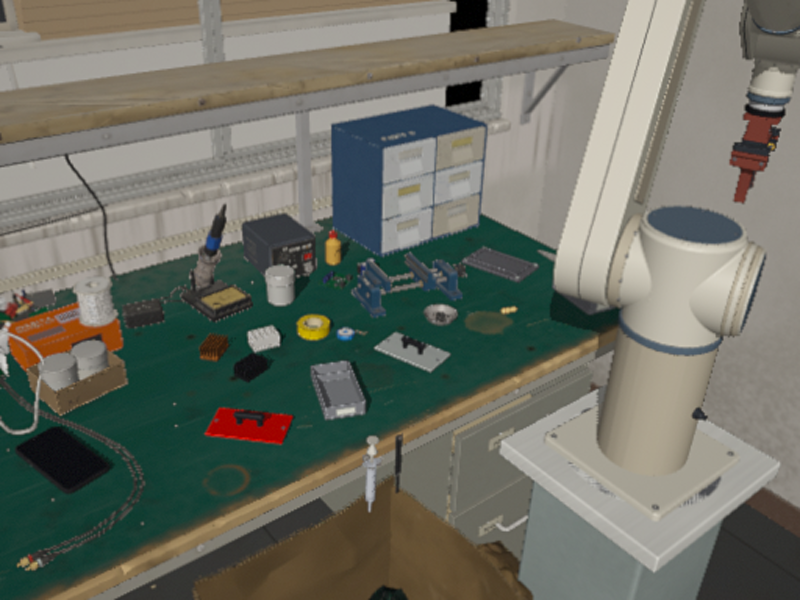

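The top view shows the base (581,289), trays (288,384) and (606,398), cover (385,371), heat sink (283,275) and plug (516,370), with a fixture between them. I'll zoom in for contours.

```bash
cat > h.py <<'E'
import numpy as np,cv2,pickle
def ray(f,uv):
    p=cv2.undistortPoints(np.float64(uv).reshape(-1,1,2),f["intrinsics"],f["D"]).reshape(-1,2)
    d=np.c_[p,np.ones(len(p))]@f["R"]; c=-f["R"].T@f["t"]; return c,d
def onz(f,uv,z):
    c,d=ray(f,uv); return c+d*((z-c[2])/d[:,2])[:,None]
def proj(f,X):
    r,_=cv2.Rodrigues(f["R"]); return cv2.projectPoints(np.float64(X).reshape(-1,3),r,f["t"],f["intrinsics"],f["D"])[0].reshape(-1,2)
E
python3 - <<'E'
from h import *
d=pickle.load(open("f0.pkl","rb"));t=d["top"]["frame"][:,:,::-1]
a=cv2.resize(t[205:285,350:425],None,fx=5,fy=5,interpolation=cv2.INTER_CUBIC)
b=cv2.resize(t[205:285,155:230],None,fx=5,fy=5,interpolation=cv2.INTER_CUBIC)
c=cv2.resize(t[150:200,345:420],None,fx=5,fy=5,interpolation=cv2.INTER_CUBIC)
e=np.zeros((600,775,3),np.uint8)
e[:400,:375]=a;e[:400,400:775]=b
e[400:,:300]=cv2.resize(t[150:220,340:445],(300,200));e[400:,310:460]=cv2.resize(t[225:250,310:335],(150,200)) if 0 else cv2.resize(t[220:253,310:335],(150,198))[:200].repeat(1,0) if 0 else cv2.resize(t[220:253,310:335],(150,200))
cv2.imwrite("pics/z0.png",e)
E
```

```text
(no output)
```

View pics/z0.png

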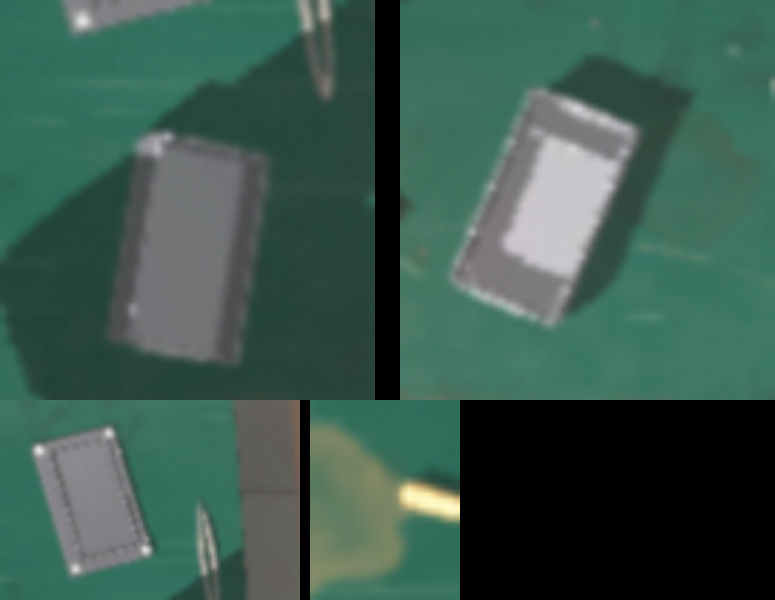

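Run:
```python
from h import *
d=pickle.load(open("f0.pkl","rb"));s=d["side"]["frame"][:,:,::-1];t=d["top"]["frame"][:,:,::-1]
e=np.zeros((600,800,3),np.uint8)
e[:,:500]=cv2.resize(s[222:276,192:242],(500,600),interpolation=cv2.INTER_CUBIC)
e[:300,500:]=cv2.resize(s[140:200,350:410],(300,300))
e[300:,500:]=cv2.resize(t[225:250,315:340],(300,300))
cv2.imwrite("pics/z1.png",e)
# colour contours in top view
f=d["top"]
hsv=cv2.cvtColor(t,cv2.COLOR_BGR2HSV)
m=(~((hsv[:,:,0]>60)&(hsv[:,:,0]<100)&(hsv[:,:,1]>90))).astype(np.uint8)*255
cv2.imwrite("pics/m.png",m)
for n,(x,y),z in [("base",(372,185),.007),("R",(388,255),.03),("L",(184,246),.04),("cover",(246,238),.008),("sink",(181,175),.025),("plug",(331,237),.008)]:
    k,lab,st,c=cv2.connectedComponentsWithStats(m)
    q=lab[y-2:y+3,x-2:x+3].max()
    cs,_=cv2.findContours((lab==q).astype(np.uint8),cv2.RETR_EXTERNAL,cv2.CHAIN_APPROX_NONE)
    cn=max(cs,key=cv2.contourArea)
    X=onz(f,cn.reshape(-1,2),z)[:,:2]*1000
    r=cv2.minAreaRect(X.astype(np.float32));print(n,st[q],np.round(r[0],1),np.round(r[1],1),round(r[2],1), np.round(cv2.boxPoints(r)).tolist())
```

```text
base [ 351  158   43   54 1535] [ 586.  -268.6] [154.7 100.8] 14.7 [[498.0, -239.0], [524.0, -337.0], [674.0, -298.0], [648.0, -200.0]]
R [ 371  230   34   49 1268] [ 371.2 -299.7] [ 86.8 135.6] 77.5 [[296.0, -327.0], [428.0, -357.0], [447.0, -272.0], [314.0, -243.0]]
L [ 164  222   47   49 1294] [393.  292.7] [ 91.3 141.9] 68.1 [[310.0, 277.0], [442.0, 224.0], [476.0, 309.0], [344.0, 362.0]]
cover [ 229  214   36   47 1111] [420.2 119.3] [131.1  77.5] 17.5 [[346.0, 137.0], [369.0, 63.0], [494.0, 102.0], [471.0, 176.0]]
sink [170 168  22  17 292] [603.7 322.3] [61.8 47. ] 81.8 [[576.0, 295.0], [623.0, 288.0], [631.0, 350.0], [585.0, 356.0]]
plug [294 220  44  35 800] [428.  -82.9] [ 93.8 117.3] 31.2 [[357.0, -57.0], [418.0, -157.0], [499.0, -109.0], [438.0, -8.0]]
```

View pics/z1.png

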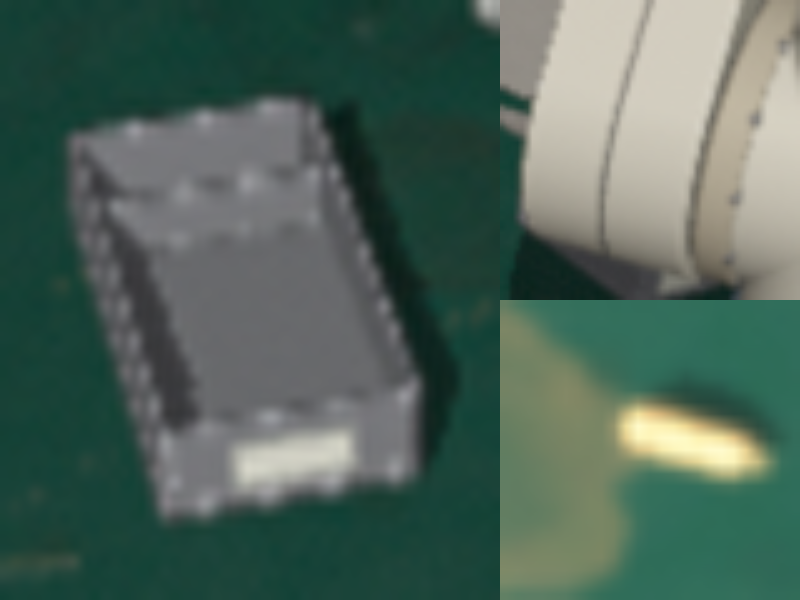

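The left tray has the cross wall at its far (+x) end, so it is the shallow one. The right tray is the deep one, at about (371,-300) mm. The plug is gold, with its pin toward the lower right. I'll move over the deep tray and look from there.

jog_arm(increments=[2.3,4.7,1,-5.7,0,2.3,4.7,1,-5.7,0,2.3,4.7,1,-5.7,0,2.3,4.7,1,-5.7,0,2.3,4.7,1,-5.7,0,2.3,4.7,1,-5.7,0,0,0,0,0,0,0,0,0,0,0])

```text
clock: 1.1
ee_pos: [0.3679, -0.2993, 0.2825]
ee_rot: [3.123, -0.342, -0.0]
ft_force: [-0.4, 0.3, -0.1]
grip_width: 0.0875
grasp_force: 0.0
```

```bash
cat >> h.py <<'E'
from workcell import bot
def wrist(name=None):
    o=bot.get_obs();f=bot.grab_frame("wrist")
    T=np.eye(4);T[:3,:3]=cv2.Rodrigues(np.float64(o["ee_rot"]))[0];T[:3,3]=o["ee_pos"]
    W=np.linalg.inv(T@f["mount"]);f["R"]=W[:3,:3];f["t"]=W[:3,3]
    y=T[:3,1];f["yaw"]=np.degrees(np.arctan2(y[1],y[0]));f["o"]=o
    print("tcp",np.round(o["ee_pos"]*1000,1),"y-dir deg",round(f["yaw"],1),"grip",round(o["grip_width"]*1000,1),"F",np.round(o["ft_force"],1),"clock",o["clock"])
    if name: cv2.imwrite(f"pics/{name}.png",cv2.resize(f["frame"][:,:,::-1],(800,600),interpolation=cv2.INTER_CUBIC));pickle.dump(f,open(f"{name}.pkl","wb"))
    return f
E
python3 -c "
from h import *
f=wrist('w1');print(f['mount'])"
```

```text
tcp [ 367.9 -299.3  282.5] y-dir deg -102.5 grip 87.5 F [-0.4  0.3 -0.1] clock 1.1
[[ 6.02192428e-04 -9.61717373e-01 -2.74042574e-01  7.60492003e-02]
 [ 9.99999298e-01  8.58749270e-04 -8.16231156e-04 -8.00920297e-04]
 [ 1.02031754e-03 -2.74041890e-01  9.61717215e-01 -1.61879707e-01]
 [ 0.00000000e+00  0.00000000e+00  0.00000000e+00  1.00000000e+00]]
```

View pics/w1.png

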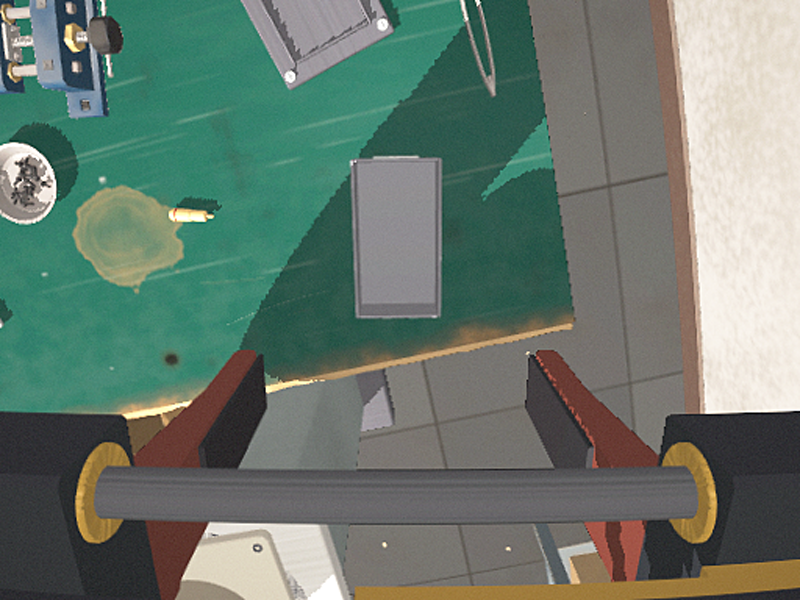

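The wrist view shows the deep tray with rim corners near (353,158), (441,158), (441,317) and (357,317). The plug is at (190,215), and the base is partly visible at the top.

```bash
cat >> h.py <<'E'
def blob(f,uv8,z,kind="nongreen",win=None):
    im=f["frame"];h=cv2.cvtColor(im,cv2.COLOR_RGB2HSV);u,v=int(uv8[0]*.64),int(uv8[1]*.64)
    if kind=="gold": m=(h[:,:,0]<32)&(h[:,:,2]>195)
    else: m=~((h[:,:,0]>60)&(h[:,:,0]<100)&(h[:,:,1]>90))
    m=m.astype(np.uint8)
    if win is not None:
        k=np.zeros_like(m);a,b,c,d=[int(w*.64) for w in win];k[b:d,a:c]=1;m*=k
    n,lab,st,c=cv2.connectedComponentsWithStats(m,connectivity=4)
    w=lab[v-3:v+4,u-3:u+4];q=np.bincount(w[w>0]).argmax()
    mm=(lab==q).astype(np.uint8)
    cn=max(cv2.findContours(mm,cv2.RETR_EXTERNAL,cv2.CHAIN_APPROX_NONE)[0],key=cv2.contourArea)
    X=onz(f,cn.reshape(-1,2),z)[:,:2]*1000
    r=cv2.minAreaRect(X.astype(np.float32));B=cv2.boxPoints(r)
    e=[B[1]-B[0],B[2]-B[1]];L=max(e,key=np.linalg.norm);a=np.degrees(np.arctan2(L[1],L[0]));a=(a+90)%180-90
    print(kind,"c",np.round(r[0],1),"size",np.round(sorted(r[1])[::-1],1),"long axis deg",round(a,1),st[q]);return r,X
E
python3 - <<'E'
from h import *
f=pickle.load(open("w1.pkl","rb"))
blob(f,(398,240),.042,win=(340,145,455,330));blob(f,(188,215),.008,"gold",(166,200,225,230))
P=onz(f,np.array([(353.5,158),(441,158),(441,317),(356.5,317)])*.64,.042)[:,:2]*1000
print(P.round(1),P.mean(0))
E
```

```text
nongreen c [ 374.9 -303.4] size [127.6  76.7] long axis deg -13.6 [ 224   99   67  106 6014]
gold c [ 428.6 -137. ] size [37.5 10.4] long axis deg 76.9 [108 133  29   9 185]
[[ 442.1 -282.9]
 [ 428.2 -346. ]
 [ 307.2 -322. ]
 [ 321.7 -256.2]] [ 374.80555542 -301.76901114]
```

jog_arm(increments=[0.7,-0.25,-4.5,0,0,0,0,-5,0,0,0,0,-5,0,0,0,0,-5,0,0,0,0,-4,0,0,0,0,-3.3,0,0,0,0,0,0,0.4,0,0,0,0,0.4,0,0,0,0,0.4,0,0,0,0,0.4,0,0,0,0,0.4], force=25)

```text
clock: 2.52
ee_pos: [0.3754, -0.302, 0.0155]
ee_rot: [3.122, -0.345, 0.002]
ft_force: [-1.8, 0.6, 6.6]
grip_width: 0.0677
grasp_force: 24.9
```

jog_arm(increments=[0,0,3,0,0.4,0,0,5,0,0.4,0,0,5,0,0.4,1,0,4,3,0.4,2,0.5,1,8,0.4,2,0.5,0,8,0.4,2,0.5,0,8,0.4,0,0,0,0,0.4,0,0,0,0,0.4])

```text
clock: 3.65
ee_pos: [0.4442, -0.2864, 0.1945]
ee_rot: [-3.117, -0.39, 0.001]
ft_force: [0.2, 0.2, -1.9]
grip_width: 0.0677
grasp_force: 24.9
```

```bash
python3 -c "
from h import *
f=wrist('w2')"
```

```text
tcp [ 444.2 -286.4  194.5] y-dir deg -75.7 grip 67.7 F [ 0.2  0.2 -1.9] clock 3.65
```

View pics/w2.png

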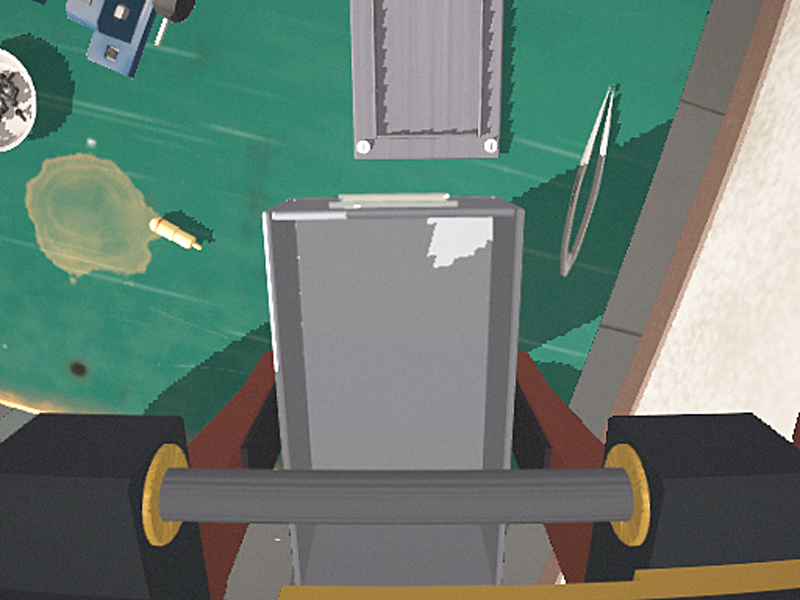

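The held tray's front rim corners are at about (266,212) and (523,212). The base's near corners are at about (354,159) and (499,158).

Run:
```python
from h import *
f=pickle.load(open("w2.pkl","rb"));s=.64
def p(uv,z): return onz(f,np.array(uv,float)*s,z)[:,:2]*1000
T=p([(264,212),(524,212)],.221);print("tray",T.round(1),np.linalg.norm(T[0]-T[1]),"dir",np.degrees(np.arctan2(*(T[0]-T[1])[::-1]))-90)
B=p([(354,159),(499,158)],.007);print("base",B.round(1),np.linalg.norm(B[0]-B[1]),"dir",np.degrees(np.arctan2(*(B[0]-B[1])[::-1]))-90)
S=p([(363,147),(490,146)],.008);print("screws",S.round(1),np.linalg.norm(S[0]-S[1]),"dir",np.degrees(np.arctan2(*(S[0]-S[1])[::-1]))-90)
E=p([(349,0),(354,159),(503,0),(499,158)],.007);print(np.degrees(np.arctan2(*(E[0]-E[1])[::-1])),np.degrees(np.arctan2(*(E[2]-E[3])[::-1])))
R=p([(376,0),(378,130),(480,0),(481,135)],.012);print("rim",np.degrees(np.arctan2(*(R[0]-R[1])[::-1])),np.degrees(np.arctan2(*(R[2]-R[3])[::-1])))
d=np.array([np.cos(np.radians(14.5)),np.sin(np.radians(14.5))])
t=T.mean(0)-62*d;b=B.mean(0)+75*d;print("tray c",t,"base c",b, "diff",b-t, "tcp",f["o"]["ee_pos"])
```

```text
tray [[ 494.6 -238.5]
 [ 511.  -302.9]] 66.42302172468443 dir 14.308360271429123
base [[ 504.9 -242.8]
 [ 528.7 -332.8]] 93.13077035426478 dir 14.835875973341146
screws [[ 513.6 -246.7]
 [ 534.4 -324.9]] 80.89810618218755 dir 14.899156879785963
15.227084262938307 15.080142424218185
rim 14.834993412668263 16.56462564920994
tray c [ 442.80837265 -286.20194094] base c [ 589.39047096 -269.04513513] diff [146.58209831  17.15680581] tcp [ 0.44417763 -0.28636113  0.194458  ]
```

jog_arm(increments=[4.9,0.6,0,0.6,0.4,4.9,0.6,-2,0,0.4,4.86,0.55,-3,0,0.4,0,0,-4,0,0.4,0,0,-4,0,0.4,0,0,-2,0,0.4,0,0,-1,0,0.4,0,0,-0.5,0,0.4,0,0,-0.4,0,0.4,0,0,0,0,0.4])

```text
clock: 4.95
ee_pos: [0.5919, -0.2693, 0.0263]
ee_rot: [3.114, 0.41, 0.001]
ft_force: [-0.6, 0.9, -1.8]
grip_width: 0.068
grasp_force: 24.9
```

jog_arm(increments=[0,0,-0.15,0,0.4,0,0,-0.1,0,0.4,0,0,0,0,0.4,0,0,0,0,0.4])

```text
clock: 5.45
ee_pos: [0.5918, -0.2692, 0.0236]
ee_rot: [3.114, 0.41, 0.001]
ft_force: [-1.0, -0.3, 2.8]
grip_width: 0.0679
grasp_force: 24.9
```

jog_arm(increments=[0,0,0,0,0,0,0,0,0,0,0,0,2,0,0,0,0,5,0,0,0,0,5,0,0,-3,0,5,0,0,-5,0,5,0,0,-5,1,2,0,0,0,0,0,0,0,0,0,0,0,0])

```text
clock: 6.7
ee_pos: [0.468, -0.2594, 0.2584]
ee_rot: [3.114, 0.409, 0.003]
ft_force: [0.4, -0.9, -0.2]
grip_width: 0.0876
grasp_force: 0.0
```

```bash
python3 -c "
from h import *
f=wrist('w3')"
```

```text
tcp [ 468.  -259.4  258.4] y-dir deg -75.0 grip 87.6 F [ 0.4 -0.9 -0.2] clock 6.7
```

View pics/w3.png

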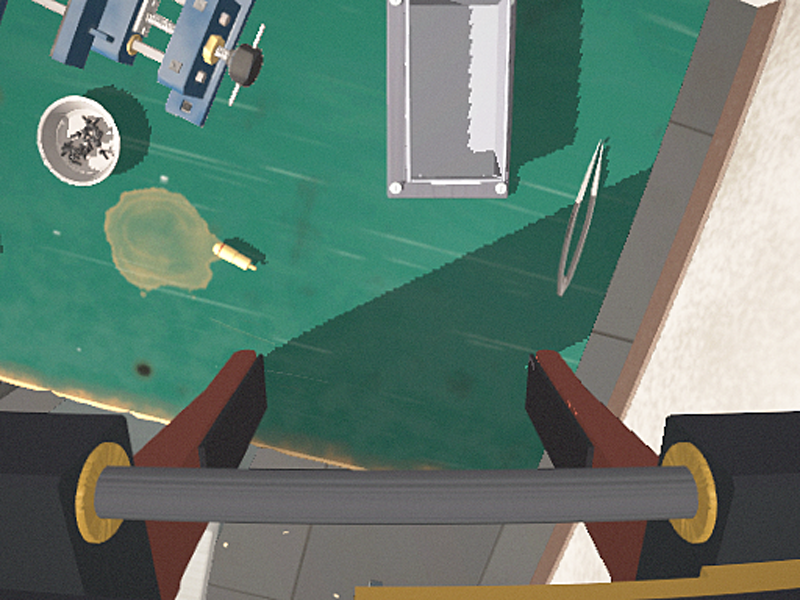

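The tray sits inside the base's screws and is seated (TCP height as expected). On to the heat sink.

jog_arm(increments=[1.4,4.6,0,6.7,0,1.4,4.6,0,6.7,0,1.4,4.6,0,6.7,0,1.4,4.6,0,6.7,0,1.4,4.6,0,6.7,0,1.4,4.6,0,6.7,0,1.4,4.6,0,6.7,0,1.4,4.6,0,6.7,0,1.4,4.6,0,6.7,0,1.4,4.6,0,6.7,0,0,0,0,0,0,0,0,0,0,0])

```text
clock: 8.25
ee_pos: [0.6072, 0.201, 0.256]
ee_rot: [-2.371, -2.06, 0.003]
ft_force: [-0.7, -0.1, 0.2]
grip_width: 0.0877
grasp_force: 0.0
```

```bash
python3 -c "
from h import *
f=wrist('w4')"
```

```text
tcp [607.2 201.  256. ] y-dir deg -8.0 grip 87.7 F [-0.7 -0.1  0.2] clock 8.25
```

View pics/w4.png

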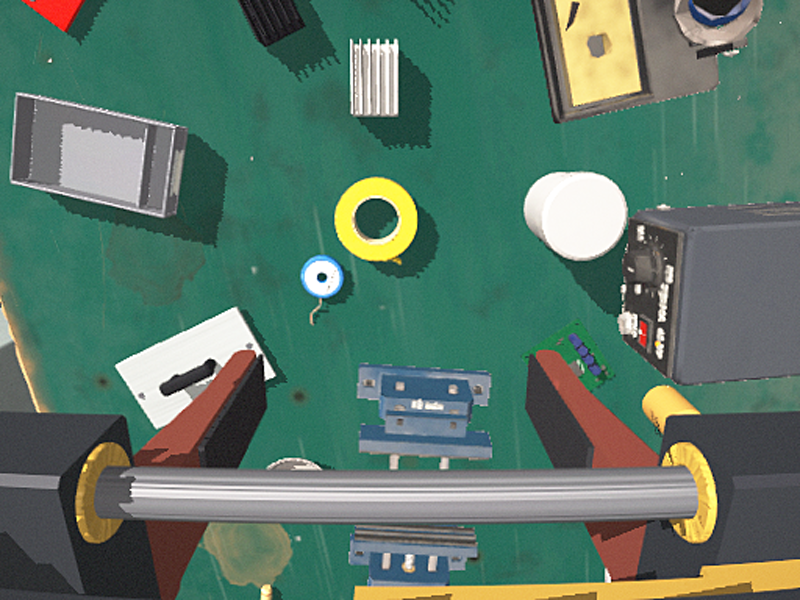

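The heat sink shows at (374,78), aligned with the image. The shallow tray is at (98,155), with its cross wall at the right end.

Run:
```python
from h import *
f=pickle.load(open("w4.pkl","rb"));s=.64
def p(uv,z): return onz(f,np.array(uv,float)*s,z)[:,:2]*1000
blob(f,(374,70),.02,win=(335,20,402,130))
print(p([(351,40),(398,40),(398,115),(350,116)],.022).round(1))
T=p([(17,93),(187,126),(172,217),(11,182)],.028);print("shallow",T.round(1),T.mean(0),[np.linalg.norm(T[i]-T[i-1]) for i in range(4)])
```

```text
nongreen c [610.3 326.9] size [53.3 34. ] long axis deg 81.0 [ 224   24   32   51 1501]
[[598.2 353.3]
 [630.5 348.6]
 [623.5 298.6]
 [589.5 302.8]]
shallow [[351.1 358.4]
 [473.3 313.4]
 [446.8 251.3]
 [327.2 297. ]] [399.59846252 305.01656629] [np.float64(65.93705933235941), np.float64(130.13886064327068), np.float64(67.42883114428385), np.float64(128.0793491750979)]
```

jog_arm(increments=[0.1,4.2,0,-0.3,0.37,0.1,4.2,0,0,0.37,0.1,4.1,0,0,0.37,0,0,-5,0,0.37,0,0,-5,0,0.37,0,0,-5,0,0.37,0,0,-5,0,0.37,0,0,-3,0,0.37,0,0,-2,0,0.37,0,0,0,0,0.37])

```text
clock: 9.55
ee_pos: [0.6099, 0.3247, 0.0062]
ee_rot: [-2.377, -2.053, 0.004]
ft_force: [0.2, 0.7, 0.6]
grip_width: 0.0551
grasp_force: 0.0
```

```bash
python3 -c "
from h import *
f=wrist('w5')"
```

```text
tcp [609.9 324.7   6.2] y-dir deg -8.4 grip 55.1 F [0.2 0.7 0.6] clock 9.55
```

View pics/w5.png

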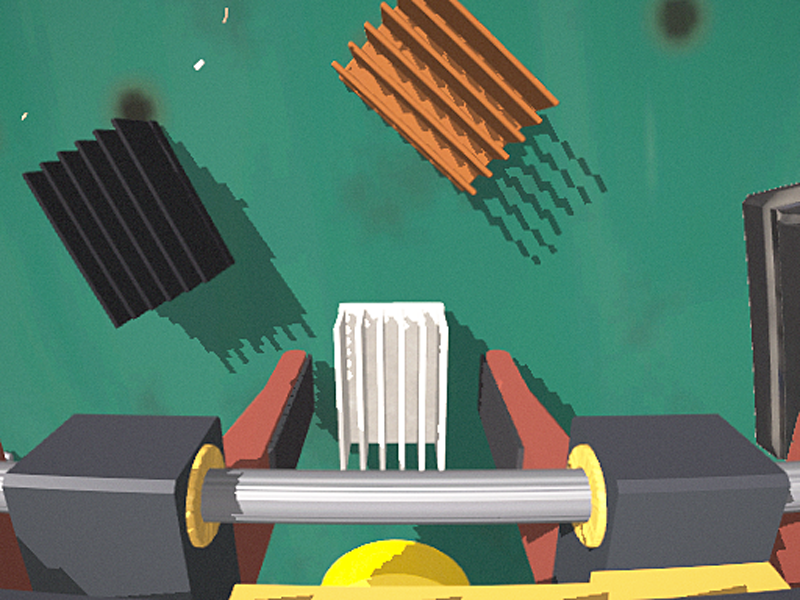

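The sink is centred between the fingers, so I'll close and carry it.

jog_arm(increments=[0,0,0,0,0.7,0,0,0,0,0.7,0,0,0,0,0.7,0,0,0,0,0.7,0,0,3,0,0.7,0,0,5,0,0.7,0,0,5,0,0.7,0,0,5,0,0.7,0,0,4,0,0.7], force=20)

```text
clock: 10.72
ee_pos: [0.6106, 0.326, 0.2298]
ee_rot: [2.376, 2.054, 0.003]
ft_force: [0.6, -0.3, -0.4]
grip_width: 0.0338
grasp_force: 20.0
```

jog_arm(increments=[-0.17,-5,0,2,0.7,-0.17,-5,0,2,0.7,-0.17,-5,0,2,0.7,-0.17,-5,0,2,0.7,-0.17,-5,0,2,0.7,-0.17,-5,0,2,0.7,-0.17,-5,0,2,0.7,-0.17,-5,0,2,0.7,-0.17,-5,0,2,0.7,-0.17,-5,0,2,0.7,-0.17,-4.7,0,2,0.7,-0.1,-4.6,0,1.3,0.7])

```text
clock: 12.22
ee_pos: [0.5903, -0.2687, 0.2274]
ee_rot: [1.912, 2.493, 0.0]
ft_force: [0.7, 0.6, -0.6]
grip_width: 0.0338
grasp_force: 20.0
```

jog_arm(increments=[0,0,0,0,0.7,0,0,0,0,0.7])

```text
clock: 12.48
ee_pos: [0.5904, -0.2667, 0.2271]
ee_rot: [-1.913, -2.491, -0.0]
ft_force: [-0.1, 0.4, -0.6]
grip_width: 0.034
grasp_force: 20.0
```

```bash
python3 -c "
from h import *
f=wrist('w6')
g=bot.grab_frame('top');cv2.imwrite('pics/t6.png',cv2.resize(g['frame'][150:260,310:450,::-1],(763,600)))
"
```

```text
tcp [ 590.4 -266.7  227.1] y-dir deg 15.0 grip 34.0 F [-0.1  0.4 -0.6] clock 12.475
```

View pics/w6.png

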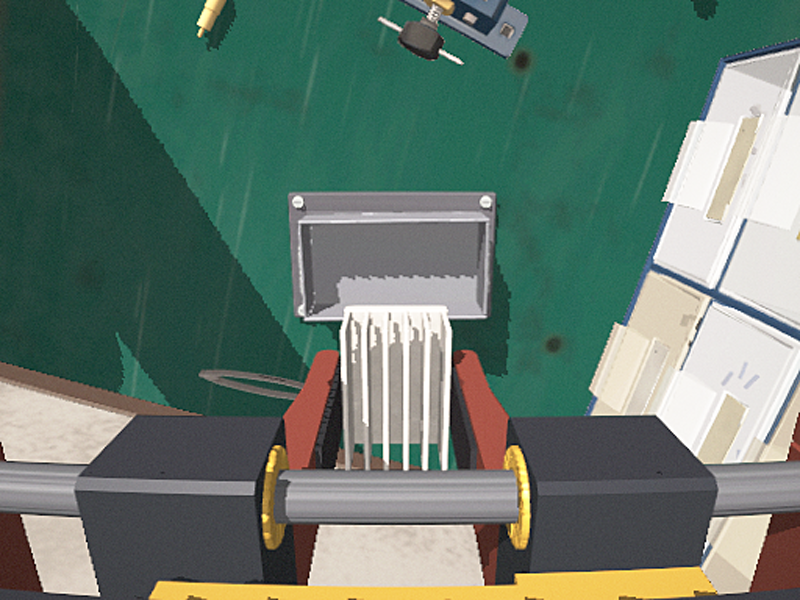

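The sink is held straight. The tray's rim corners are at (299,221), (492,219), (490,318) and (302,319), and it is aligned with the gripper.

Run:
```python
from h import *
f=pickle.load(open("w6.pkl","rb"));s=.64
def p(uv,z): return onz(f,np.array(uv,float)*s,z)[:,:2]*1000
T=p([(299,221),(492,219),(490,318),(302,319)],.05);print(T.round(1),T.mean(0))
c=T.mean(0);tcp=f["o"]["ee_pos"][:2]*1000;a=np.radians(f["yaw"]);x=np.array([-np.sin(a),np.cos(a)]);y=np.array([np.cos(a),np.sin(a)])
S=p([(344,309),(450,308)],.246);print("sink front rel tcp",((S-tcp)@np.c_[x,y]).round(1),"tray rel tcp",((T-tcp)@np.c_[x,y]).round(1))
B=p([(289,193),(495,193)],.007);print("base",((B-tcp)@np.c_[x,y]).round(1))
```

```text
[[ 524.1 -252.8]
 [ 643.3 -219.6]
 [ 662.3 -283.5]
 [ 540.1 -316.9]] [ 592.43618574 -268.18367462]
sink front rel tcp [[ 31.5 -13.2]
 [ 31.8  16.8]] tray rel tcp [[ 30.5 -60.5]
 [ 31.9  63.3]
 [-34.8  65.2]
 [-35.6 -61.6]]
base [[ 44.9 -74.6]
 [ 45.   72.5]]
```

jog_arm(increments=[0.2,-0.25,-4,0,0.7,0,0,-5,0,0.7,0,0,-4,0,0.7,0,0,-4,0,0.7,0,0,-2,0,0.7,0,0,-0.8,0,0.7,0,0,-0.4,0,0.7,0,0,-0.2,0,0.7,0,0,0,0,0.7,0,0,0,0,0.7])

```text
clock: 13.82
ee_pos: [0.593, -0.2699, 0.0241]
ee_rot: [1.912, 2.491, 0.0]
ft_force: [0.3, 0.4, -0.2]
grip_width: 0.0339
grasp_force: 20.0
```

jog_arm(increments=[0,0,-0.15,0,0.7,0,0,-0.1,0,0.7,0,0,0,0,0.7,0,0,0,0,0.7])

```text
clock: 14.32
ee_pos: [0.5931, -0.2699, 0.0235]
ee_rot: [1.912, 2.491, 0.0]
ft_force: [-5.8, 2.6, 17.9]
grip_width: 0.0336
grasp_force: 20.0
```

jog_arm(increments=[0,0,0,0,0.4,0,0,0,0,0.4,0,0,0,0,0.4,0,0,3,0,0.4,0,0,5,0,0.4,0,0,5,0,0.4,1,-4,4,0,0.4,1,-3,2,0,0.4,0,0,0,0,0.4,0,0,0,0,0.4])

```text
clock: 15.58
ee_pos: [0.6117, -0.3386, 0.2093]
ee_rot: [-1.911, -2.49, 0.0]
ft_force: [0.2, 0.0, -0.4]
grip_width: 0.0528
grasp_force: 0.0
```

```bash
python3 -c "
from h import *
f=wrist('w7')
cv2.imwrite('pics/w7.png',cv2.resize(f['frame'][50:250,120:386,::-1],(798,600)))
"
```

```text
tcp [ 611.7 -338.6  209.3] y-dir deg 15.0 grip 52.8 F [ 0.2  0.  -0.4] clock 15.575
```

View pics/w7.png

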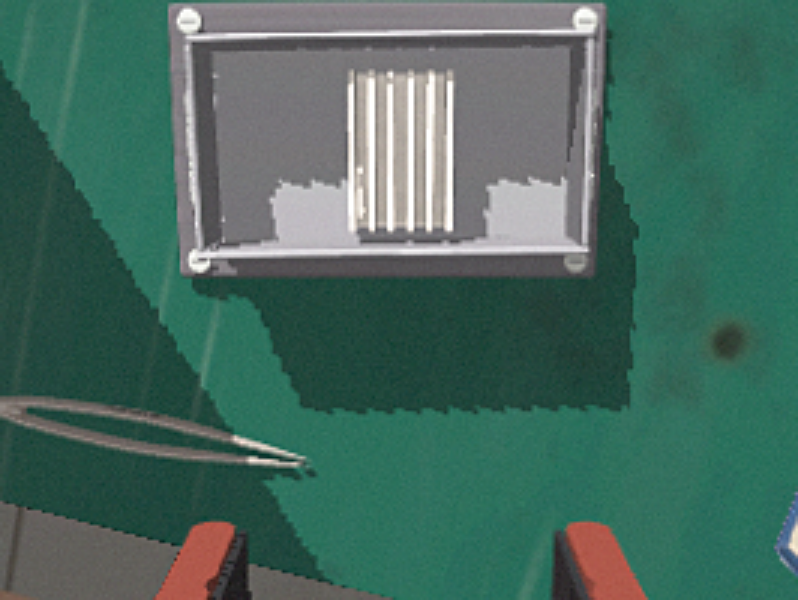

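The heat sink lies flat in the tray with its fins up. The shallow tray is next.

jog_arm(increments=[-1.5,4.6,2,3.9,0,-1.5,4.6,2,3.9,0,-1.5,4.6,2,3.9,0,-1.5,4.6,1,3.9,0,-1.5,4.6,0,3.9,0,-1.5,4.6,0,3.9,0,-1.5,4.6,0,3.9,0,-1.5,4.6,0,3.9,0,-1.5,4.6,0,3.9,0,-1.5,4.6,0,3.9,0,-1.5,4.6,0,3.9,0,-1.5,4.6,0,3.9,0])

```text
clock: 17.12
ee_pos: [0.4305, 0.2139, 0.2798]
ee_rot: [-0.76, -3.046, 0.002]
ft_force: [0.7, 0.4, 0.3]
grip_width: 0.0876
grasp_force: 0.0
```

jog_arm(increments=[-1.5,4.6,0,3.9,0,-1.6,4.6,0,3.7,0,0,0,0,0,0,0,0,0,0,0])

```text
clock: 17.62
ee_pos: [0.4007, 0.3038, 0.2799]
ee_rot: [-0.56, -3.09, 0.003]
ft_force: [-0.7, -0.2, 0.3]
grip_width: 0.0878
grasp_force: 0.0
```

```bash
cat >> h.py <<'E'
def grey(f,z,smax=60,vmin=60,roi=(0,0,512,265),amin=800):
    h=cv2.cvtColor(f["frame"],cv2.COLOR_RGB2HSV);m=((h[:,:,1]<smax)&(h[:,:,2]>vmin)).astype(np.uint8)
    k=np.zeros_like(m);a,b,c,d=roi;k[b:d,a:c]=1;m*=k
    m=cv2.morphologyEx(m,cv2.MORPH_CLOSE,np.ones((5,5)));m=cv2.morphologyEx(m,cv2.MORPH_OPEN,np.ones((3,3)))
    for cn in cv2.findContours(m,cv2.RETR_EXTERNAL,cv2.CHAIN_APPROX_NONE)[0]:
        if cv2.contourArea(cn)<amin: continue
        X=onz(f,cn.reshape(-1,2),z)[:,:2]*1000;r=cv2.minAreaRect(X.astype(np.float32));B=cv2.boxPoints(r)
        L=max([B[1]-B[0],B[2]-B[1]],key=np.linalg.norm);a=(np.degrees(np.arctan2(L[1],L[0]))+90)%180-90
        q=cv2.approxPolyDP(cn,8,True).reshape(-1,2)
        print("px",cv2.boundingRect(cn),"c",np.round(r[0],1),"size",np.round(sorted(r[1])[::-1],1),"axis",round(a,1),"poly",q.tolist(),onz(f,q,z)[:,:2].__mul__(1000).round(0).tolist())
E
python3 - <<'E'
from h import *
f=pickle.load(open("w7.pkl","rb"))
T=onz(f,np.array([(188,38),(600,35),(585,252),(202,258)])/3+[120,50],.05)[:,:2]*1000;print("stack",T.round(1),T.mean(0))
f=wrist('w8');grey(f,.028)
E
```

```text
stack [[ 524.4 -253.8]
 [ 643.8 -220.9]
 [ 658.9 -284.3]
 [ 542.8 -317.4]] [ 592.48201881 -269.1122176 ]
tcp [400.7 303.8 279.9] y-dir deg 69.4 grip 87.8 F [-0.7 -0.2  0.3] clock 17.625
px (0, 229, 54, 36) c [405.3 -40. ] size [86.6 53.7] axis 71.2 poly [[0, 241], [0, 264], [52, 262], [30, 231]] [[386.0, -69.0], [417.0, -90.0], [440.0, -11.0], [388.0, -17.0]]
px (87, 167, 94, 96) c [423.3 131.5] size [128.1  68.8] axis 17.1 poly [[119, 167], [87, 197], [130, 247], [162, 223], [146, 256], [157, 262], [153, 249], [180, 233]] [[353.0, 142.0], [374.0, 84.0], [457.0, 106.0], [441.0, 162.0], [477.0, 121.0], [490.0, 131.0], [471.0, 134.0], [462.0, 179.0]]
px (225, 99, 58, 102) c [394.4 306.7] size [125.9  68.2] axis -21.7 poly [[225, 100], [225, 198], [278, 200], [282, 102]] [[325.0, 297.0], [438.0, 252.0], [464.0, 315.0], [351.0, 360.0]]
px (75, 0, 274, 116) c [276.4 293.5] size [349.3  16.9] axis -89.2 poly [[348, 0], [75, 115], [331, 19]] [[270.0, 468.0], [275.0, 119.0], [283.0, 443.0]]
px (193, 0, 126, 33) c [250.4 363.7] size [141.2  34.4] axis 69.8 poly [[193, 20], [238, 32], [318, 0], [231, 0], [228, 15]] [[229.0, 296.0], [260.0, 339.0], [259.0, 436.0], [225.0, 344.0], [239.0, 335.0]]
px (0, 0, 134, 150) c [229.  122.5] size [194.4 162.8] axis -29.2 poly [[133, 0], [0, 0], [0, 134], [17, 131], [5, 149], [70, 121], [28, 136], [27, 122], [121, 80], [110, 39], [120, 31], [115, 11]] [[184.0, 241.0], [118.0, 92.0], [258.0, 13.0], [263.0, 37.0], [277.0, 10.0], [279.0, 109.0], [275.0, 48.0], [259.0, 56.0], [259.0, 191.0], [212.0, 198.0], [209.0, 213.0], [187.0, 217.0]]
```

jog_arm(increments=[-0.5,0.3,-4.5,-1,0,0,0,-5,0,0,0,0,-5,0,0,0,0,-5,0,0,0,0,-4.4,0,0,0,0,-2,0,0,0,0,-1.5,0,0,0,0,0,0,0.4,0,0,0,0,0.4,0,0,0,0,0.4,0,0,0,0,0.4,0,0,0,0,0.4], force=25)

```text
clock: 19.18
ee_pos: [0.3972, 0.3076, 0.0077]
ee_rot: [0.589, 3.085, 0.001]
ft_force: [0.1, -2.2, 7.1]
grip_width: 0.0678
grasp_force: 25.0
```

jog_arm(increments=[0,0,3,0,0.4,0,0,5,0,0.4,0,0,5,0,0.4,0,0,5,0,0.4,0,0,2,0,0.4,0,0,0,0,0.4,0,0,0,0,0.4])

```text
clock: 20.05
ee_pos: [0.396, 0.3069, 0.2058]
ee_rot: [-0.589, -3.085, 0.002]
ft_force: [-0.3, 0.5, -1.5]
grip_width: 0.0678
grasp_force: 25.0
```

jog_arm(increments=[1.6,-4.8,0,3,0.4,1.6,-4.8,0,3,0.4,1.6,-4.8,0,3,0.4,1.6,-4.8,0,3,0.4,1.6,-4.8,0,3,0.4,1.6,-4.8,0,3,0.4,1.6,-4.8,0,3,0.4,1.6,-4.8,0,3,0.4,1.6,-4.8,0,3,0.4,1.6,-4.8,0,3,0.4,1.6,-4.8,0,3,0.4,1.6,-4.8,0,3.5,0.4])

```text
clock: 21.55
ee_pos: [0.5881, -0.2698, 0.2043]
ee_rot: [0.409, -3.112, -0.003]
ft_force: [0.5, -0.3, -2.2]
grip_width: 0.0678
grasp_force: 25.0
```

jog_arm(increments=[0.3,-0.1,0,0,0.4,0,0,0,0,0.4])

```text
clock: 21.8
ee_pos: [0.5907, -0.269, 0.2048]
ee_rot: [0.405, -3.112, -0.003]
ft_force: [0.4, -0.1, -1.5]
grip_width: 0.068
grasp_force: 25.0
```

Run:
```python
from h import *
f=wrist('w9');g=bot.grab_frame('top');pickle.dump(g,open('t9.pkl','wb'))
grey(f,.2488,roi=(100,0,420,330))
```

```text
tcp [ 590.7 -269.   204.8] y-dir deg 104.8 grip 68.0 F [ 0.4 -0.1 -1.5] clock 21.8
px (365, 162, 55, 81) c [ 544.2 -227.7] size [30.6 21.2] axis 22.8 poly [[419, 162], [395, 174], [366, 240], [419, 238], [419, 223], [400, 233], [388, 222], [398, 202], [417, 197], [409, 184]] [[526.0, -224.0], [533.0, -231.0], [560.0, -232.0], [554.0, -212.0], [548.0, -215.0], [554.0, -220.0], [551.0, -227.0], [542.0, -226.0], [539.0, -219.0], [535.0, -224.0]]
px (102, 93, 303, 237) c [ 564.7 -275.3] size [127.9  95.2] axis -75.3 poly [[172, 124], [179, 241], [154, 289], [181, 269], [183, 294], [108, 300], [103, 329], [404, 329], [399, 300], [323, 300], [333, 122], [298, 118], [297, 93], [210, 93], [207, 118]] [[536.0, -312.0], [578.0, -301.0], [601.0, -307.0], [590.0, -298.0], [601.0, -295.0], [612.0, -324.0], [627.0, -325.0], [595.0, -201.0], [582.0, -209.0], [589.0, -240.0], [521.0, -259.0], [523.0, -271.0], [515.0, -273.0], [523.0, -302.0], [531.0, -301.0]]
px (100, 0, 22, 123) c [ 521.2 -336.8] size [40.  7.] axis 9.6 poly [[121, 0], [100, 0], [100, 122]] [[501.0, -337.0], [502.0, -344.0], [541.0, -337.0]]
```

View pics/w9.png

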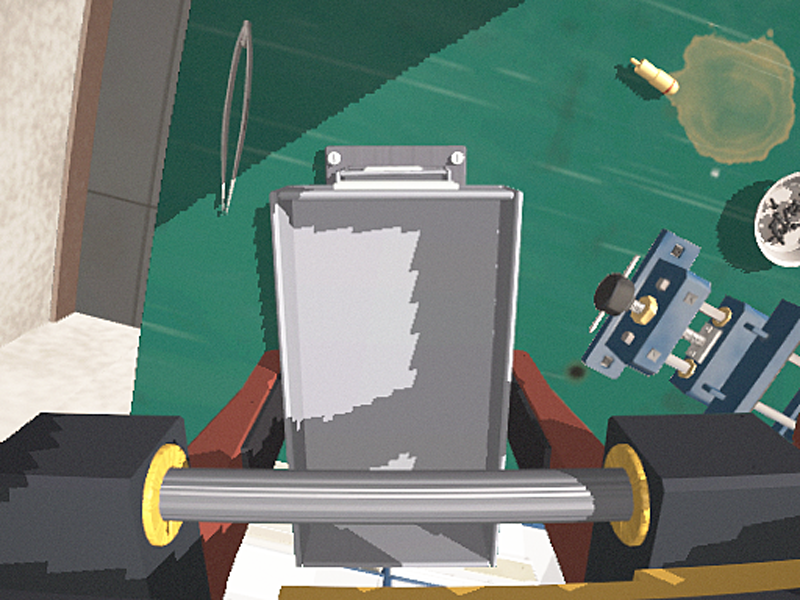

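The shallow tray is held level. Its front rim corners are at about (270,191) and (523,190), and the cross wall is behind the rod. The base screws are at (334,158) and (457,158).

Run:
```python
from h import *
f=pickle.load(open("w9.pkl","rb"));s=.64
tcp=f["o"]["ee_pos"][:2]*1000;a=np.radians(f["yaw"]);M=np.c_[[-np.sin(a),np.cos(a)],[np.cos(a),np.sin(a)]]
def p(uv,z): return ((onz(f,np.array(uv,float)*s,z)[:,:2]*1000-tcp)@M).round(1)
print("tray front",p([(270,191),(523,190)],.225).tolist(),"base end",p([(327,147),(466,147)],.007).tolist(),"screws",p([(334,158),(457,158)],.008).tolist(),"deep rim end",p([(335,182),(464,182)],.05).tolist())
```

```text
tray front [[62.8, -32.9], [63.1, 34.2]] base end [[74.9, -43.9], [75.0, 47.5]] screws [[67.8, -39.4], [67.9, 41.7]] deep rim end [[54.7, -34.6], [54.8, 41.3]]
```

jog_arm(increments=[0.17,0.15,-4,0,0.4,0,0,-4,0,0.4,0,0,-4,0,0.4,0,0,-1.5,0,0.4,0,0,-0.8,0,0.4,0,0,-0.4,0,0.4,0,0,-0.2,0,0.4,0,0,-0.1,0,0.4,0,0,0,0,0.4,0,0,0,0,0.4])

```text
clock: 23.15
ee_pos: [0.5935, -0.2682, 0.0572]
ee_rot: [-0.407, 3.115, -0.0]
ft_force: [0.5, 0.8, -2.6]
grip_width: 0.0679
grasp_force: 25.0
```

jog_arm(increments=[0,0,-0.15,0,0.4,0,0,-0.1,0,0.4,0,0,-0.1,0,0.4,0,0,0,0,0.4,0,0,0,0,0.4])

```text
clock: 23.78
ee_pos: [0.5934, -0.2681, 0.0538]
ee_rot: [-0.407, 3.115, 0.0]
ft_force: [-2.6, 1.2, 4.6]
grip_width: 0.0678
grasp_force: 25.0
```

jog_arm(increments=[0,0,0,0,0,0,0,0,0,0,0,0,1,0,0,0,0,4,0,0,0,0,5,0,0,0,0,5,0,0,0,0,4,0,0])

```text
clock: 24.65
ee_pos: [0.5938, -0.2683, 0.2465]
ee_rot: [-0.407, 3.113, -0.002]
ft_force: [0.4, 0.3, -0.9]
grip_width: 0.0879
grasp_force: 0.0
```

jog_arm(increments=[-1.4,1.1,0,-9.8,0,-1.4,1.1,0,-9.8,0,-1.4,1.1,0,-9.8,0,-1.4,1.1,0,-9.8,0,-1.4,1.1,0,-9.8,0,-1.4,1.1,0,-9.8,0,-1.4,1.1,0,-9.8,0,-1.4,1.1,0,-9.8,0,-1.4,1.1,0,-9.8,0,-1.4,1.1,0,-9.8,0,-1.4,1.1,0,-9.8,0,-1,1,0,-10,0])

```text
clock: 26.15
ee_pos: [0.4289, -0.1368, 0.244]
ee_rot: [2.462, 1.95, 0.001]
ft_force: [-0.6, -1.3, 0.1]
grip_width: 0.0876
grasp_force: 0.0
```

jog_arm(increments=[0,0,0,0,0.6,0,0,0,0,0.6])

```text
clock: 26.4
ee_pos: [0.43, -0.1375, 0.2439]
ee_rot: [2.453, 1.961, 0.001]
ft_force: [-0.6, -0.5, 1.1]
grip_width: 0.0714
grasp_force: 0.0
```

Run:
```python
from h import *
f=wrist('w10')
X=proj(f,[.4286,-.137,.008])[0];print("expected px",X)
h=cv2.cvtColor(f["frame"],cv2.COLOR_RGB2HSV);u,v=X.astype(int)
for S in (160,185,200):
  m=((h[:,:,0]<35)&(h[:,:,2]>S)&(h[:,:,1]>40)).astype(np.uint8);k=np.zeros_like(m);k[max(v-50,0):v+50,u-50:u+50]=1
  cn=max(cv2.findContours(m*k,cv2.RETR_EXTERNAL,cv2.CHAIN_APPROX_NONE)[0],key=cv2.contourArea)
  r=cv2.minAreaRect((onz(f,cn.reshape(-1,2),.007)[:,:2]*1000).astype(np.float32));print(S,np.round(r[0],1),np.round(r[1],1),r[2],cv2.boundingRect(cn))
```

```text
tcp [ 430.  -137.5  243.9] y-dir deg -12.7 grip 71.4 F [-0.6 -0.5  1.1] clock 26.4
expected px [250.66814231 160.66820297]
160 [ 428.6 -136. ] [37.5 10.7] 77.01874542236328 (246, 144, 10, 32)
185 [ 428.  -135.8] [37.5  9.5] 77.01847839355469 (246, 144, 9, 32)
200 [ 427.9 -136.4] [36.3  9.5] 77.01847839355469 (246, 145, 9, 31)
```

jog_arm(increments=[-0.15,0.15,-5,-0.3,0.6,0,0,-5,0,0.6,0,0,-5,0,0.6,0,0,-4,0,0.6,0,0,-3,0,0.6,0,0,-1.5,0,0.6,0,0,-0.5,0,0.6,0,0,0,0,0.6,0,0,0,0,0.6])

```text
clock: 27.58
ee_pos: [0.4287, -0.1359, 0.0043]
ee_rot: [2.461, 1.95, 0.002]
ft_force: [0.1, -0.1, 0.8]
grip_width: 0.0349
grasp_force: 0.0
```

jog_arm(increments=[0,0,0,0,0.98,0,0,0,0,0.98,0,0,0,0,0.98,0,0,0,0,0.98,0,0,0,0,0.98,0,0,3,0,0.98,0,0,5,0,0.98,0,0,5,0,0.98,0,0,5,0,0.98,0,0,2,0,0.98], force=12)

```text
clock: 28.82
ee_pos: [0.4289, -0.136, 0.2061]
ee_rot: [2.459, 1.949, 0.004]
ft_force: [0.1, -0.3, -0.4]
grip_width: 0.0103
grasp_force: 12.0
```

jog_arm(increments=[2.55,-2.25,0,4.65,0.98,2.55,-2.25,0,4.65,0.98,2.55,-2.25,0,4.65,0.98,2.55,-2.25,0,4.65,0.98,2.55,-2.25,0,4.65,0.98,2.55,-2.25,0,4.65,0.98,0,0,0,0,0.98,0,0,0,0,0.98])

```text
clock: 29.82
ee_pos: [0.5799, -0.27, 0.2026]
ee_rot: [-1.919, -2.485, 0.0]
ft_force: [0.1, 0.1, 0.2]
grip_width: 0.0101
grasp_force: 12.0
```

Run:
```python
from h import *
f=wrist('w11')
```

```text
tcp [ 579.9 -270.   202.6] y-dir deg 14.6 grip 10.1 F [0.1 0.1 0.2] clock 29.825
```

View pics/w11.png

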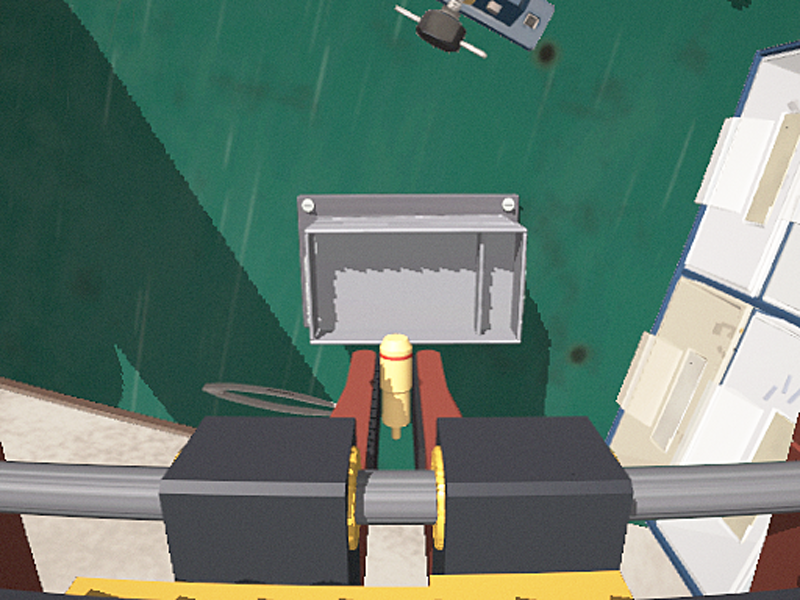

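The shallow tray is square on the stack, with its cross wall at px x≈480. The plug is held straight, lying along the tray's width.

Run:
```python
from h import *
f=pickle.load(open("w11.pkl","rb"));s=.64
tcp=f["o"]["ee_pos"][:2]*1000;a=np.radians(f["yaw"]);M=np.c_[[-np.sin(a),np.cos(a)],[np.cos(a),np.sin(a)]]
def p(uv,z):
    X=onz(f,np.array(uv,float)*s,z)[:,:2]*1000; return X.mean(0).round(1),((X-tcp)@M).round(1).tolist()
print(p([(304,231),(526,229),(521,342),(312,343)],.074));print("wall",p([(479,231),(477,339)],.074));print("plug ends",p([(396,335),(396,437)],.208))
```

```text
(array([ 592.6, -267.7]), [[31.4, -49.2], [32.7, 73.5], [-33.7, 75.0], [-34.4, -47.6]])
wall (array([ 626.5, -258. ]), [[31.5, 47.4], [-31.8, 48.9]])
plug ends (array([ 581.2, -268.9]), [[18.8, 1.5], [-17.3, 1.6]])
```

jog_arm(increments=[0,-0.15,-4,0,0.98,0,0,-4,0,0.98,0,0,-3.5,0,0.98,0,0,-1.5,0,0.98,0,0,-0.8,0,0.98,0,0,-0.3,0,0.98,0,0,-0.2,0,0.98,0,0,0,0,0.98,0,0,0,0,0.98])

```text
clock: 31.0
ee_pos: [0.5812, -0.2723, 0.0609]
ee_rot: [1.919, 2.486, 0.0]
ft_force: [0.1, -0.4, -0.2]
grip_width: 0.01
grasp_force: 12.0
```

jog_arm(increments=[0,0,-0.2,0,0.98,0,0,-0.1,0,0.98,0,0,0,0,0.98,0,0,0,0,0.98])

```text
clock: 31.5
ee_pos: [0.5809, -0.2721, 0.0573]
ee_rot: [-1.919, -2.487, 0.0]
ft_force: [0.3, 0.5, 0.5]
grip_width: 0.0107
grasp_force: 12.0
```

jog_arm(increments=[0,0,0,0,0.65,0,0,0,0,0.65,0,0,0,0,0.65,0,0,1,0,0.65,0,0,5,0,0.65,0,0,5,0,0.65,0,0,5,0,0.65,0,0,3,0,0.65])

```text
clock: 32.5
ee_pos: [0.5817, -0.2725, 0.2513]
ee_rot: [1.917, 2.484, 0.001]
ft_force: [-0.4, 0.6, -0.5]
grip_width: 0.0305
grasp_force: 0.0
```

jog_arm(increments=[-1.6,3.9,0,-8.7,0.6,-1.6,3.9,0,-8.7,0.6,-1.6,3.9,0,-8.7,0.6,-1.6,3.9,0,-8.7,0.6,-1.6,3.9,0,-8.7,0.6,-1.6,3.9,0,-8.7,0.6,-1.6,3.9,0,-8.7,0.6,-1.6,3.9,0,-8.7,0.6,-1.6,3.9,0,-8.7,0.6,-1.6,3.9,0,-8.7,0.6,0,0,0,0,0.6,0,0,0,0,0.6])

```text
clock: 34.0
ee_pos: [0.4212, 0.1177, 0.2479]
ee_rot: [3.103, 0.487, 0.002]
ft_force: [-0.2, 0.3, -1.0]
grip_width: 0.0354
grasp_force: 0.0
```

Run:
```python
from h import *
f=wrist('w12')
grey(f,.008,smax=50,vmin=150)
# dark handle inside
h=f["frame"].max(2);m=(h<70).astype(np.uint8);m[265:]=0
for cn in cv2.findContours(m,cv2.RETR_EXTERNAL,cv2.CHAIN_APPROX_NONE)[0]:
    if cv2.contourArea(cn)>120:
        r=cv2.minAreaRect((onz(f,cn.reshape(-1,2),.03)[:,:2]*1000).astype(np.float32));print("dark",cv2.boundingRect(cn),np.round(r[0],1),np.round(r[1],1),r[2])
```

```text
tcp [421.2 117.7 247.9] y-dir deg -72.2 grip 35.4 F [-0.2  0.3 -1. ] clock 34.0
px (341, 111, 56, 57) c [488.2  -5.5] size [67.6 67. ] axis 21.6 poly [[364, 111], [345, 124], [341, 148], [371, 167], [396, 135], [384, 114]] [[517.0, 13.0], [496.0, 29.0], [468.0, 23.0], [458.0, -21.0], [504.0, -35.0], [522.0, -11.0]]
px (223, 106, 59, 102) c [423.  120.8] size [123.7  68.2] axis 17.2 poly [[223, 106], [224, 206], [278, 207], [281, 107]] [[471.0, 171.0], [355.0, 135.0], [375.0, 70.0], [491.0, 107.0]]
px (414, 10, 83, 95) c [605.9 -75.2] size [119.9  62. ] axis -16.1 poly [[481, 10], [444, 58], [434, 56], [440, 69], [414, 94], [460, 104], [455, 89], [471, 85], [467, 71], [482, 70], [483, 53], [496, 56], [484, 44], [472, 49]] [[668.0, -75.0], [604.0, -54.0], [602.0, -42.0], [591.0, -55.0], [555.0, -36.0], [563.0, -95.0], [577.0, -82.0], [588.0, -99.0], [601.0, -87.0], [608.0, -104.0], [626.0, -97.0], [629.0, -114.0], [636.0, -94.0], [625.0, -82.0]]
px (335, 0, 107, 76) c [607.6  21.2] size [125.8  68.9] axis -88.1 poly [[335, 10], [350, 29], [347, 52], [363, 40], [415, 75], [365, 33], [379, 4], [441, 37], [396, 0]] [[609.0, 84.0], [596.0, 61.0], [572.0, 56.0], [590.0, 43.0], [575.0, -29.0], [598.0, 44.0], [631.0, 40.0], [624.0, -41.0], [642.0, 23.0]]
dark (288, 227, 13, 38) [339.3  40.2] [51.4 12.5] 25.768625259399414
dark (206, 227, 14, 38) [309.1 134.2] [50.1 16.2] 16.123794555664062
dark (248, 140, 9, 42) [424.4 120.3] [47.3  9.2] 17.655780792236328
dark (26, 0, 53, 6) [523.3 375.8] [ 5.2 59.2] 14.235589981079102
```

jog_arm(increments=[0.25,0.3,-5,-0.5,0.6,0,0,-5,0,0.6,0,0,-5,0,0.6,0,0,-4,0,0.6,0,0,-3,0,0.6,0,0,-1.5,0,0.6,0,0,0,0,0.6,0,0,0,0,0.6])

```text
clock: 35.05
ee_pos: [0.4243, 0.1208, 0.0132]
ee_rot: [-3.106, -0.469, -0.002]
ft_force: [0.5, -0.2, -0.8]
grip_width: 0.0351
grasp_force: 0.0
```

Run:
```python
from h import *
g=bot.grab_frame('top');h=cv2.cvtColor(g["frame"],cv2.COLOR_RGB2HSV)
X=proj(g,[.581,-.272,.058])[0].astype(int);u,v=X;print(X)
m=((h[:,:,0]<35)&(h[:,:,2]>150)&(h[:,:,1]>60)).astype(np.uint8);k=np.zeros_like(m);k[v-25:v+25,u-25:u+25]=1
for cn in cv2.findContours(m*k,cv2.RETR_EXTERNAL,cv2.CHAIN_APPROX_NONE)[0]:
    r=cv2.minAreaRect((onz(g,cn.reshape(-1,2),.06)[:,:2]*1000).astype(np.float32));print(np.round(r[0],1),np.round(r[1],1),r[2])
m=((h[:,:,1]<60)&(h[:,:,2]>60)).astype(np.uint8);k[:]=0;k[v-45:v+45,u-40:u+40]=1
for z in (.007,.074):
  for cn in cv2.findContours(m*k,cv2.RETR_EXTERNAL,cv2.CHAIN_APPROX_NONE)[0]:
    if cv2.contourArea(cn)>400:
      r=cv2.minAreaRect((onz(g,cn.reshape(-1,2),z)[:,:2]*1000).astype(np.float32));print("stack",z,np.round(r[0],1),np.round(r[1],1),r[2])
print(bot.get_obs()["ee_pos"])
```

```text
[378 182]
[ 579.  -271.6] [12.2 35. ] 18.846311569213867
stack 0.007 [ 590.3 -275.9] [156.  114.6] 15.089065551757812
stack 0.074 [ 576.6 -253.8] [146.6 107.7] 15.089088439941406
[0.42433979 0.12094077 0.01338429]
```

jog_arm(increments=[0,0,0,0,0.95,0,0,0,0,0.95,0,0,0,0,0.95,0,0,0,0,0.95,0,0,2,0,0.95,0,0,4,0,0.95,0,0,5,0,0.95,0,0,5,0,0.95,0,0,4,0,0.95,0,0,0,0,0.95], force=35)

```text
clock: 36.35
ee_pos: [0.4251, 0.1214, 0.215]
ee_rot: [-3.106, -0.47, -0.01]
ft_force: [-0.2, 0.1, -1.8]
grip_width: 0.0118
grasp_force: 35.0
```

jog_arm(increments=[1.7,-3.9,0,-0.2,0.95,1.7,-3.9,0,-0.2,0.95,1.7,-3.9,0,-0.2,0.95,1.7,-3.9,0,-0.2,0.95,1.7,-3.9,0,-0.2,0.95,1.7,-3.9,0,-0.2,0.95,1.7,-3.9,0,-0.2,0.95,1.7,-3.9,0,-0.2,0.95,1.6,-3.9,0,-0.2,0.95,1.6,-3.8,0,-0.4,0.95,0,0,0,0,0.95,0,0,0,0,0.95])

```text
clock: 37.85
ee_pos: [0.5901, -0.2672, 0.2103]
ee_rot: [-3.113, -0.409, 0.005]
ft_force: [-0.5, -0.0, -1.5]
grip_width: 0.0114
grasp_force: 35.0
```

Run:
```python
from h import *
f=wrist('w13')
```

```text
tcp [ 590.1 -267.2  210.3] y-dir deg -75.0 grip 11.4 F [-0.5 -0.  -1.5] clock 37.85
```

View pics/w13.png

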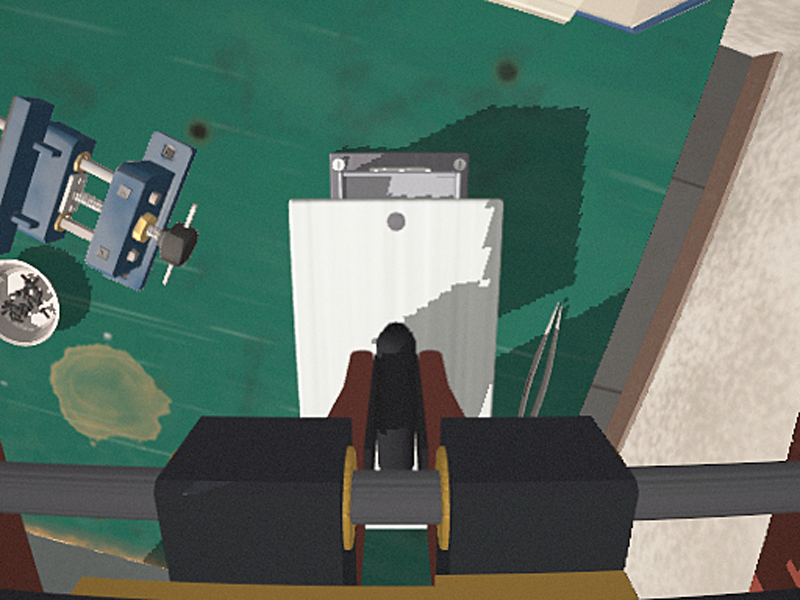

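The cover is held level. Its front plate corners are at about (289,200) and (503,198), and the shallow tray's far rim is partly visible at (332–466, ~172).

Run:
```python
from h import *
f=pickle.load(open("w13.pkl","rb"));s=.64
tcp=f["o"]["ee_pos"][:2]*1000;a=np.radians(f["yaw"]);M=np.c_[[-np.sin(a),np.cos(a)],[np.cos(a),np.sin(a)]]
def p(n,uv,z):
    X=onz(f,np.array(uv,float)*s,z)[:,:2]*1000; print(n,((X-tcp)@M).round(1).tolist())
p("cover",[(289,200),(503,198)],.205);p("rim",[(332,173),(466,172)],.074);p("screws",[(338,164),(459,163)],.008)
print("tray centre", (np.array([592.6,-267.7])-tcp)@M)
```

```text
cover [[60.7, -33.7], [61.4, 33.2]]
rim [[62.8, -35.8], [63.4, 38.0]]
screws [[65.6, -39.6], [66.4, 41.5]]
tray centre [2.28838682 1.11415429]
```

jog_arm(increments=[0.22,-0.05,-3,0,0.95,0,0,-4,0,0.95,0,0,-3,0,0.95,0,0,-1.2,0,0.95,0,0,-0.6,0,0.95,0,0,-0.4,0,0.95,0,0,-0.2,0,0.95,0,0,0,0,0.95,0,0,0,0,0.95])

```text
clock: 39.02
ee_pos: [0.5938, -0.2688, 0.0888]
ee_rot: [3.114, 0.41, 0.001]
ft_force: [0.0, -0.1, -0.7]
grip_width: 0.0117
grasp_force: 35.0
```

jog_arm(increments=[-0.05,0.08,-0.2,0,0.95,0,0,-0.1,0,0.95,0,0,-0.1,0,0.95,0,0,0,0,0.95,0,0,0,0,0.95])

```text
clock: 39.65
ee_pos: [0.5931, -0.2678, 0.0843]
ee_rot: [-3.115, -0.41, 0.0]
ft_force: [0.2, 0.1, -1.2]
grip_width: 0.0121
grasp_force: 35.0
```

jog_arm(increments=[0,0,-0.1,0,0.95,0,0,-0.05,0,0.95,0,0,0,0,0.95,0,0,0,0,0.95])

```text
clock: 40.15
ee_pos: [0.5931, -0.2678, 0.0829]
ee_rot: [-3.115, -0.41, -0.0]
ft_force: [-0.1, 0.3, -0.1]
grip_width: 0.0119
grasp_force: 35.0
```

jog_arm(increments=[0,0,0,0,0.6,0,0,0,0,0.6,0,0,0,0,0.6,0,0,2,0,0.6,0,0,5,0,0.6,0,0,5,0,0.6,0,0,5,0,0.6,-3,0,1,0,0.6,0,0,0,0,0.6,0,0,0,0,0.6])

```text
clock: 41.4
ee_pos: [0.5634, -0.2678, 0.2632]
ee_rot: [3.115, 0.409, 0.001]
ft_force: [0.8, 0.4, 0.2]
grip_width: 0.0351
grasp_force: 0.0
```

Run:
```python
from h import *
f=wrist('w14')
h=cv2.cvtColor(f["frame"],cv2.COLOR_RGB2HSV)
grey(f,.078,smax=50,vmin=145)
grey(f,.078,smax=60,vmin=60)
print(proj(f,[[.5926,-.2677,.078],[.5926,-.2677,.007]]))
# side view: cover plate outline and rays
g=bot.grab_frame('side');pickle.dump(g,open('s14.pkl','wb'))
print("side px cover corners expected",proj(g,[[.5926+sx*62*.966e-3-sy*34*.257e-3,-.2677+sx*62*.257e-3+sy*34*.966e-3,.078] for sx,sy in((1,1),(1,-1),(-1,-1),(-1,1))]).round(1).tolist())
cv2.imwrite("pics/chk.png",np.vstack([cv2.resize(g["frame"][120:190,280:360,::-1],(343,300),interpolation=cv2.INTER_CUBIC)]))
```

```text
tcp [ 563.4 -267.8  263.2] y-dir deg -75.0 grip 35.1 F [0.8 0.4 0.2] clock 41.4
px (21, 137, 42, 53) c [513.2 -47.2] size [57.3 42.8] axis 17.8 poly [[27, 138], [26, 166], [43, 165], [35, 177], [46, 181], [32, 187], [48, 188], [61, 157]] [[536.0, -26.0], [505.0, -28.0], [511.0, -47.0], [495.0, -39.0], [494.0, -52.0], [483.0, -37.0], [487.0, -55.0], [525.0, -66.0]]
px (221, 76, 76, 126) c [ 594.1 -264.9] size [128.4  76.4] axis 15.1 poly [[221, 76], [223, 195], [290, 201], [296, 79]] [[647.0, -213.0], [529.0, -243.0], [541.0, -314.0], [663.0, -284.0]]
px (43, 62, 67, 86) c [583.2 -77. ] size [69.7 62.9] axis 71.7 poly [[62, 62], [58, 99], [43, 115], [58, 121], [67, 106], [95, 147], [99, 110], [76, 83], [109, 93]] [[621.0, -54.0], [584.0, -55.0], [564.0, -41.0], [562.0, -58.0], [580.0, -66.0], [545.0, -101.0], [584.0, -99.0], [604.0, -72.0], [603.0, -107.0]]
px (0, 38, 54, 90) c [590.5 -18.9] size [89.2 57.7] axis 6.6 poly [[0, 38], [37, 61], [29, 89], [0, 78], [27, 96], [25, 127], [53, 43], [35, 55]] [[630.0, 15.0], [616.0, -28.0], [587.0, -23.0], [591.0, 10.0], [579.0, -22.0], [547.0
[... 1692 characters left out ...]
0, 77], [26, 96], [18, 127], [27, 131], [54, 43], [45, 39], [36, 54]] [[631.0, 15.0], [619.0, 13.0], [615.0, -28.0], [588.0, -23.0], [592.0, 10.0], [579.0, -21.0], [545.0, -15.0], [543.0, -26.0], [638.0, -44.0], [639.0, -34.0], [623.0, -26.0]]
px (351, 0, 161, 265) c [ 649.7 -466.8] size [287.3 199.4] axis 13.7 poly [[511, 0], [445, 0], [351, 264], [383, 264], [480, 29], [481, 56], [398, 264], [511, 264]] [[798.0, -469.0], [775.0, -403.0], [487.0, -404.0], [496.0, -441.0], [761.0, -447.0], [737.0, -458.0], [500.0, -458.0], [534.0, -598.0]]
[[260.74355525 143.34756631]
 [259.50604719 135.37925964]]
side px cover corners expected [[300.1, 146.6], [310.4, 140.6], [340.9, 150.2], [331.2, 156.7]]
```

Run:
```python
from h import *
g=pickle.load(open('s14.pkl','rb'));f=pickle.load(open('w14.pkl','rb'))
for n,F,roi in(("wrist",f,(200,60,320,215)),("side",g,(285,125,355,180))):
  h=cv2.cvtColor(F["frame"],cv2.COLOR_RGB2HSV)
  for V in (170,195,215):
    m=((h[:,:,1]<50)&(h[:,:,2]>V)).astype(np.uint8);k=np.zeros_like(m);a,b,c,d=roi;k[b:d,a:c]=1
    cn=max(cv2.findContours(cv2.morphologyEx(m*k,cv2.MORPH_CLOSE,np.ones((3,3))),cv2.RETR_EXTERNAL,cv2.CHAIN_APPROX_NONE)[0],key=cv2.contourArea)
    r=cv2.minAreaRect((onz(F,cn.reshape(-1,2),.078)[:,:2]*1000).astype(np.float32));q=cv2.approxPolyDP(cn,3,True).reshape(-1,2)
    print(n,V,np.round(r[0],1),np.round(r[1],1),round(r[2],1),q.tolist())
print("exp wrist",proj(f,[[.5926+sx*62*.966e-3-sy*34*.257e-3,-.2677+sx*62*.257e-3+sy*34*.966e-3,.078] for sx,sy in((1,1),(1,-1),(-1,-1),(-1,1))]).round(1).tolist())
```

```text
wrist 170 [ 594.2 -265.2] [128.6  75.1] 15.2 [[221, 76], [221, 95], [221, 86], [226, 86], [228, 187], [224, 195], [228, 195], [229, 201], [290, 201], [294, 192], [291, 181], [296, 79], [279, 82], [248, 77], [244, 82], [233, 82], [232, 77], [229, 82]]
wrist 195 [ 593.4 -265.4] [126.8  74.6] 15.5 [[223, 78], [221, 95], [221, 86], [226, 86], [228, 187], [224, 192], [230, 201], [291, 200], [296, 80], [229, 82]]
wrist 215 [ 593.4 -266.1] [126.4  74.6] 14.8 [[223, 79], [227, 88], [228, 187], [224, 192], [230, 201], [291, 200], [294, 82]]
side 170 [ 558.9 -237.3] [0. 0.] 0.0 [[321, 154]]Traceback (most recent call last):
  File "<stdin>", line 7, in <module>
ValueError: max() iterable argument is empty
```

Run:
```python
from h import *
f=pickle.load(open('w14.pkl','rb'))
X=onz(f,[(226.5,82),(295.5,80),(291.5,200.5),(229,201.5)],.078)[:,:2]*1000
print(X.round(1),X.mean(0),[round(float(np.linalg.norm(X[i]-X[i-1])),1) for i in range(4)])
print("exp",proj(f,[[.5926+sx*62*.966e-3-sy*34*.257e-3,-.2677+sx*62*.257e-3+sy*34*.966e-3,.078] for sx,sy in((1,1),(1,-1),(-1,-1),(-1,1))]).round(1).tolist())
```

```text
[[ 642.4 -219.1]
 [ 661.9 -284.2]
 [ 542.  -315.9]
 [ 523.5 -251.3]] [ 592.42696806 -267.62318588] [123.2, 67.9, 124.0, 67.1]
exp [[226.6, 80.6], [295.8, 80.8], [291.9, 201.1], [228.6, 201.0]]
```

The cover's plate measures 123.6 x 67.5 mm at z = 78 mm, centred on the stack to within a millimetre, so it is home. Handing in.

```bash
python3 -c "
from workcell import bot
print(bot.sign_off())"
```

```text
the job is handed in; nothing more can be done
None
```

The kit is stacked on the base in the order asked (deep tray, heat sink fins up, shallow tray, plug in the larger compartment, cover), with everything let go, and I handed it in at about 41 s; by contact heights and camera measurements, both trays and the cover sit home.

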